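Rock the pastel box lids and fold down the sound ones

TASK

Three pastel boxes stand open for packing, and their lids serve as easels, so they must not wobble. Take each lid by its free edge and rock it gently sideways, back and forth along its hinge, to feel the play: where the hinges are sound, fold the lid down gently until it is fully shut; where they are loose, leave the lid standing open for repair. Do not strain the hinges, and leave the jar, the tape and the eraser where they are.

Things in the scene. Friction and masses are not known exactly. Their poses are not given: they have to be found in the camera images.
- box_1: One of three alike wooden pastel boxes, heavy, on non-slip feet: it does not shift. 190 mm wide (y), 150 deep (x), 45 high without lid. Origin: centre of its underside; x points to the hinge side, away from the robot. The lid's hinge line runs along y at x=+75, z=+45 mm. At least one of the three is loose and at least one sound; they stand in any order and only feel tells which.
- hinge_1 (a joint): Opening angle of the lid of box_1, rad: 0 shut flat on the box, 1.57 upright, stop at 1.95; starts at 1.45 to 1.85. A friction hinge: the lid stays where it is left and takes 1 to 4 N at its free edge to swing. How stiffly it swings says nothing about its sideways play. Its steel pin (pin_1) is hidden in the brass barrels: worn and dropped 0.6 mm where the hinges are loose, not measurable.
- lid_1: Lid board of box_1, 146 mm from hinge line to free edge, 190 wide, 16 thick. Origin: middle of the hinge line, inner face; x from free edge to hinge, y along the hinge, z out of the outer face (away from the robot when open; board from z=0 to +16 mm).
- edge_1 (a point): Middle of the lid_1 free edge, mid-thickness; topmost when open. Pushed along y here: sound hinges are firm after 0.6 mm either way; with loose ones the lid wobbles in its own plane, this edge drifting 6.5 mm either way at under 0.5 N before it is firm. Past the firm point the hinges spring 1 mm per 4 N; over 2.5 mm (10 N) past it strains them.
- box_2: One of three alike wooden pastel boxes, heavy, on non-slip feet: it does not shift. 190 mm wide (y), 150 deep (x), 45 high without lid. Origin: centre of its underside; x points to the hinge side, away from the robot. The lid's hinge line runs along y at x=+75, z=+45 mm. At least one of the three is loose and at least one sound; they stand in any order and only feel tells which.
- hinge_2 (a joint): Opening angle of the lid of box_2, rad: 0 shut flat on the box, 1.57 upright, stop at 1.95; starts at 1.45 to 1.85. A friction hinge: the lid stays where it is left and takes 1 to 4 N at its free edge to swing. How stiffly it swings says nothing about its sideways play. Its steel pin (pin_2) is hidden in the brass barrels: worn and dropped 0.6 mm where the hinges are loose, not measurable.
- lid_2: Lid board of box_2, 146 mm from hinge line to free edge, 190 wide, 16 thick. Origin: middle of the hinge line, inner face; x from free edge to hinge, y along the hinge, z out of the outer face (away from the robot when open; board from z=0 to +16 mm).
- edge_2 (a point): Middle of the lid_2 free edge, mid-thickness; topmost when open. Pushed along y here: sound hinges are firm after 0.6 mm either way; with loose ones the lid wobbles in its own plane, this edge drifting 6.5 mm either way at under 0.5 N before it is firm. Past the firm point the hinges spring 1 mm per 4 N; over 2.5 mm (10 N) past it strains them.
- box_3: One of three alike wooden pastel boxes, heavy, on non-slip feet: it does not shift. 190 mm wide (y), 150 deep (x), 45 high without lid. Origin: centre of its underside; x points to the hinge side, away from the robot. The lid's hinge line runs along y at x=+75, z=+45 mm. At least one of the three is loose and at least one sound; they stand in any order and only feel tells which.
- hinge_3 (a joint): Opening angle of the lid of box_3, rad: 0 shut flat on the box, 1.57 upright, stop at 1.95; starts at 1.45 to 1.85. A friction hinge: the lid stays where it is left and takes 1 to 4 N at its free edge to swing. How stiffly it swings says nothing about its sideways play. Its steel pin (pin_3) is hidden in the brass barrels: worn and dropped 0.6 mm where the hinges are loose, not measurable.
- lid_3: Lid board of box_3, 146 mm from hinge line to free edge, 190 wide, 16 thick. Origin: middle of the hinge line, inner face; x from free edge to hinge, y along the hinge, z out of the outer face (away from the robot when open; board from z=0 to +16 mm).
- edge_3 (a point): Middle of the lid_3 free edge, mid-thickness; topmost when open. Pushed along y here: sound hinges are firm after 0.6 mm either way; with loose ones the lid wobbles in its own plane, this edge drifting 6.5 mm either way at under 0.5 N before it is firm. Past the firm point the hinges spring 1 mm per 4 N; over 2.5 mm (10 N) past it strains them.
- jar_mid (a point): Bystander: small lidded glass jar, 52 mm across, 75 high; its centre.
- tape: Bystander: roll of masking tape lying flat, 80 mm across, 24 high; origin centre of its underside.
- eraser: Bystander: white eraser block 55 x 24 x 13 mm; origin centre of its underside.
Mind the look-alikes: they are no part of the job. Leave any orange look-alike of the box_2 alone. Leave any red look-alike of the box_3 alone.

How it is judged:
On the way:
1. a lid on loose hinges has been rocked sideways to the end of its play (free edge over 4.5 mm off centre) while standing open (((z of pin_1 in the frame of box_1 below 0.0447 m and (y of edge_1 in the frame of box_1 above 0.0045 m or y of edge_1 in the frame of box_1 below -0.0045 m) and value of joint hinge_1 above 1.2 rad) or (z of pin_2 in the frame of box_2 below 0.0447 m and (y of edge_2 in the frame of box_2 above 0.0045 m or y of edge_2 in the frame of box_2 below -0.0045 m) and value of joint hinge_2 above 1.2 rad) or (z of pin_3 in the frame of box_3 below 0.0447 m and (y of edge_3 in the frame of box_3 above 0.0045 m or y of edge_3 in the frame of box_3 below -0.0045 m) and value of joint hinge_3 above 1.2 rad))), for 0.04 s.
At the end, for the whole second after the job is handed in: Every lid on sound hinges is shut (within 0.035 rad, 5 mm at the free edge), every lid on loose hinges still stands open (over 1.2 rad), and jar, tape and eraser are within 15 mm of where they were (((z of pin_1 in the frame of box_1 above 0.0447 m and value of joint hinge_1 below 0.035 rad) or (z of pin_1 in the frame of box_1 below 0.0447 m and value of joint hinge_1 above 1.2 rad)) and ((z of pin_2 in the frame of box_2 above 0.0447 m and value of joint hinge_2 below 0.035 rad) or (z of pin_2 in the frame of box_2 below 0.0447 m and value of joint hinge_2 above 1.2 rad)) and ((z of pin_3 in the frame of box_3 above 0.0447 m and value of joint hinge_3 below 0.035 rad) or (z of pin_3 in the frame of box_3 below 0.0447 m and value of joint hinge_3 above 1.2 rad)) and distance of each of jar_mid, tape, eraser from where it was at the start of the episode below 0.015 m); the robot touches nothing.
It fails at once if a lid's hinges are strained: its free edge is forced sideways more than 2.5 mm past its firm point (3.1 mm off centre on sound hinges, 9 mm on loose ones) ((z of pin_1 in the frame of box_1 above 0.0447 m and (y of edge_1 in the frame of box_1 above 0.0031 m or y of edge_1 in the frame of box_1 below -0.0031 m)) or (y of edge_1 in the frame of box_1 above 0.009 m or y of edge_1 in the frame of box_1 below -0.009 m) or (z of pin_2 in the frame of box_2 above 0.0447 m and (y of edge_2 in the frame of box_2 above 0.0031 m or y of edge_2 in the frame of box_2 below -0.0031 m)) or (y of edge_2 in the frame of box_2 above 0.009 m or y of edge_2 in the frame of box_2 below -0.009 m) or (z of pin_3 in the frame of box_3 above 0.0447 m and (y of edge_3 in the frame of box_3 above 0.0031 m or y of edge_3 in the frame of box_3 below -0.0031 m)) or (y of edge_3 in the frame of box_3 above 0.009 m or y of edge_3 in the frame of box_3 below -0.009 m)).
It fails at once if a lid is slammed (shutting faster than 4 rad/s) (velocity of joint any of hinge_1, hinge_2, hinge_3 below -4 rad/s).
It fails at once if a lid on loose hinges is folded down (below 1.0 rad) ((z of pin_1 in the frame of box_1 below 0.0447 m and value of joint hinge_1 below 1 rad) or (z of pin_2 in the frame of box_2 below 0.0447 m and value of joint hinge_2 below 1 rad) or (z of pin_3 in the frame of box_3 below 0.0447 m and value of joint hinge_3 below 1 rad)).
It fails at once if jar, tape or eraser is shifted over 15 mm (not (distance of each of jar_mid, tape, eraser from where it was at the start of the episode below 0.015 m)).
It also fails if it takes over 72 s, if anything falls off the work surface, if the arm or the gripper's body presses on something with over 40 N, if the wrist force passes 120 N, or if a joint passes its speed limit or range.

ROBOT

A 6-joint arm with a two-finger parallel gripper is mounted at the origin on the work surface. World frame = base frame: x ahead of the robot, y to its left, z up, the work surface at z = 0. Lengths are in m, angles in rad, forces in N, time in s.
With the tool pointing down it reaches from about 0.375 to 0.975 m from the base axis. Payload 3.8 kg.
Tool frame: the origin (TCP) lies midway between the tips of the shut fingers; the grasp point (between the pads) lies 19 mm behind it; z points along the fingers, y is the line along which they close (so a half turn about z gives the same grasp; the last joint's range is limited). The gripper opens to 88 mm and grips with 3 to 60 N. Pads are 18 mm wide; open, the fingers measure 123 mm over their backs; the gripper's body (75 mm by 187 mm) begins 45 mm behind the grasp point.
Start: joints at [1.304, 0.264, 1.604, -0, 1.274, -0.037], TCP at [0.154, 0.657, 0.211] pointing down, gripper open.
Joint ranges: [-2.63, 2.63], [-0.94, 2.18], [0.31, 2.57], [-1.31, 4.45], [0, 2.66], [-2.55, 2.55]. Speed limits (rad/s): [2.57, 2.57, 3.14, 3.14, 3.14, 3.14].

INTERFACE

Orientations are given as a rotation vector (axis times angle).
In Python, from rig import r gives the robot as it stands. The module is installed in compiled form; this text tells all that it offers.
- The arm moves only by the tool step_arm, never from a script. Its argument "rows" is a list of rows, each an object with "slide": the shift along the tool's x, y, z in m, a list of three; "yaw": the turn about the tool's z in degrees; "gripper": the finger opening in m, from 0 to 0.0881. A call has 1 to 10 rows; each row is the pose to reach, as a shift and turn from the pose commanded when the call began, along the tool's axes at that moment; what a row does not reach only later rows make up. A row lasts 1/8 s, in which the tool goes at most 62.5 mm and 10.7 degrees, less where a joint would pass 70% of its speed; a pose out of reach is approached as far as the arm can. A call with a gripper value outside its range is refused whole. The fingers move at their own pace and stop on an object; the grip force is fixed at half the most. Time passes only in rows, so rows that repeat a pose let the fingers close. It gives the time, the measured TCP pose, the force, the opening and the grip force at its end, in the units of the state.
- r.sense(): the state, without advancing time (a new reading comes with each control period).
- r.capture(name): name is "scene" or "top" or "wrist"; returns a dict with "color" (480x640x3 uint8, red, green, blue), "range_z" (480x640 float32, m along the optical axis (not along the pixel's ray), 0 where there is no reading), "fx", "fy", "cx", "cy" (pixels), "k1" (the pictures are not rectified: a ray, as slopes to the right and down, at radius r is drawn at 1 + k1 r^2 times it, then the intrinsics apply), "R" (3x3) and "t" (3): a world point X has camera coordinates R X + t. Camera axes: x right, y down, z forward; pixel columns grow to the right and rows downward; lengths in m; the calibration is good to about 2 mm. A picture is of the moment at which its call begins.
- r.job_done(): hands the job in; it is judged then, once.
The state is a dict: "time_s": time; "qpos": joint angles; "dq": joint speeds; "joint_efforts": joint torques, N m; "ee_pos": TCP position; "ee_rot": TCP orientation; "contact_force": force on the tool from outside, world axes, zero at the start; "moment": the same for the moment, N m; "finger_gap": finger opening in m; "grasp_force": force on a finger pad.
Only numpy, scipy, OpenCV 4.12 (cv2) and the standard library are available. Lean on these libraries where they do the work, as an engineer would, in place of code of your own. Each camera call takes 0.05 s, during which the arm holds its last target. There are 200 camera calls.

## Working session

There is one attempt and no reset: what is moved stays moved. The work goes in short steps, Python scripts to look and compute and a tool call to move; the robot and the scene stay as the last step left them, time stands still between calls to the robot, and variables do not carry over. Pictures are saved under pics/ and viewed, at most 10 in all, crops included, and the job is handed in when it is done.

Besides the shell and the picture viewer there is one more tool, called after "Request:" as name(argument=value, ...) on one line, values as JSON. step_arm: Moves the arm, as the interface text tells. Its arguments: {"type":"object","properties":{"rows":{"type":"array","items":{"type":"object","properties":{"slide":{"type":"array","items":{"type":"number"}},"yaw":{"type":"number"},"gripper":{"type":"number"}}}}},"required":["rows"]}

```bash
mkdir -p pics
python3 - <<'E'
from rig import r
import cv2,numpy as np,pickle
s=r.sense();print(s)
d={}
for n in("scene","top"):
    c=r.capture(n);d[n]=c
    cv2.imwrite(f"pics/{n}0.png",c["color"][...,::-1])
    print(n,c["fx"],c["k1"],c["R"],c["t"], -c["R"].T@c["t"])
pickle.dump(d,open("d0.pkl","wb"))
E
```

```text
{'time_s': 0.0, 'qpos': array([ 1.30410804e+00,  2.64742624e-01,  1.60533468e+00, -2.92886722e-06,
        1.27369384e+00, -3.69351272e-02]), 'dq': array([-0.00014532, -0.00048489, -0.00240413, -0.00148186,  0.00055134,
       -0.00014252]), 'joint_efforts': array([ 5.70229058e-04, -5.02110386e+01, -3.56870306e+01,  7.30746123e-02,
        2.91946175e-02, -1.76022068e-04]), 'ee_pos': array([0.15355023, 0.65653102, 0.21001639]), 'ee_rot': array([-0.36006318, -3.12056004,  0.00338293]), 'contact_force': array([-0.33991037,  1.14779702,  0.26778206]), 'moment': array([ 0.04596128,  0.01201952, -0.03583573]), 'grasp_force': 0.0, 'finger_gap': 0.08828734649396548}
scene 579.0158624945018 0.02812577338503108 [[-0.83684439  0.54726148  0.01401183]
 [ 0.45688753  0.71229117 -0.53281804]
 [-0.30157129 -0.43948397 -0.84611382]] [ 0.44957759 -0.25314629  1.88445064] [1.06018208 0.7624632  1.45327942]
top 467.8700647007317 0.017659339138634805 [[ 0.01975345 -0.99979365  0.00473931]
 [-0.9937402  -0.02015472 -0.1098827 ]
 [ 0.10995555 -0.00253908 -0.99393326]] [0.03255778 0.58782246 1.29910155] [0.44065625 0.04769699 1.35565746]
```

View pics/scene0.png

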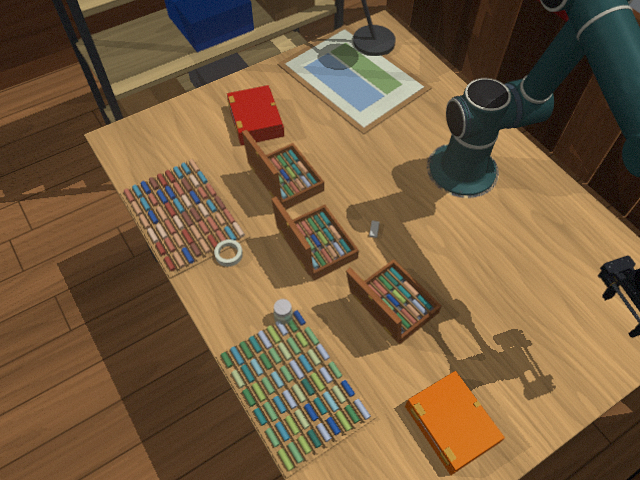

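View pics/top0.png

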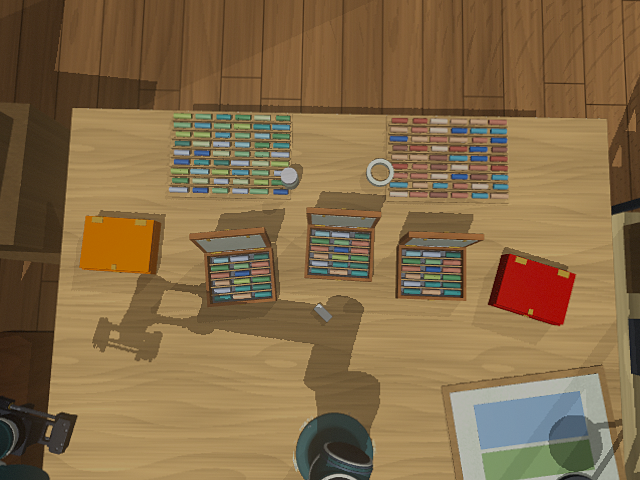

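The scene view shows the three open wooden boxes at (285,175), (317,238) and (395,300). The closed red (255,110) and orange (455,420) look-alikes stand apart. In the top view the open boxes are at (240,268), (340,245) and (431,266), with orange at (120,243) and red at (533,289). The open wooden ones fit the description. The jar is at (289,176), the tape at (380,172) and the eraser at (322,312).

```bash
cat > h.py <<'E'
import cv2,numpy as np
def cloud(c):
    K=np.array([[c["fx"],0,c["cx"]],[0,c["fy"],c["cy"]],[0,0,1.]])
    v,u=np.mgrid[:480,:640]
    p=cv2.undistortPoints(np.stack([u,v],-1).reshape(-1,1,2).astype(float),K,np.array([c["k1"],0,0,0.]))[:,0]
    z=c["range_z"].ravel().astype(float)
    X=(np.c_[p*z[:,None],z]-c["t"])@c["R"]
    X[z==0]=np.nan
    return X.reshape(480,640,3)
E
python3 - <<'E'
import pickle,numpy as np,cv2
from h import cloud
d=pickle.load(open("d0.pkl","rb"))
T=cloud(d["top"]);S=cloud(d["scene"])
for n,(u,v) in dict(jar=(289,176),tape=(369,172),tapeR=(393,172),eraser=(322,312)).items(): print(n,T[v,u].round(3))
boxes=dict(L=(240,268),M=(340,245),R=(431,266))
for n,(u,v) in boxes.items():
    print(n,"inside",T[v,u].round(3))
    c=T[v,u]
    for nm,C in(("top",T),("scene",S)):
        P=C.reshape(-1,3);P=P[np.isfinite(P).all(1)]
        P=P[(abs(P[:,1]-c[1])<.125)&(P[:,0]>c[0]-.1)&(P[:,0]<c[0]+.19)]
        H=P[(P[:,2]>.165)&(P[:,2]<.23)]; 
        if len(H)<5: print(nm,len(H));continue
        rc=cv2.minAreaRect((H[:,:2]*1000).astype(np.float32))
        print(nm,"edge n",len(H),"zmax",np.percentile(H[:,2],98).round(3),"rect",np.round(rc[0],1),np.round(rc[1],1),round(rc[2],1),"y",np.percentile(H[:,1],[1,99]).round(3))
        F=P[(P[:,2]>.075)&(P[:,2]<.165)]
        if len(F)>50:
            m=F.mean(0);nn=np.linalg.svd(F-m,full_matrices=False)[2][2];nn*=np.sign(nn[0]);print("  face c",m.round(3),"n",nn.round(3),"theta",(np.pi/2-np.arcsin(nn[2])*1).round(3),"yaw",np.degrees(np.arctan2(nn[1],nn[0])).round(2),"rms",((F-m)@nn).std().round(4), "x at z.045,.191", [(m[0]-nn[2]/nn[0]*(zz-m[2])).round(3) for zz in(.045,.191)])
        B=P[(P[:,2]>.036)&(P[:,2]<.055)]
        rc=cv2.minAreaRect((B[:,:2]*1000).astype(np.float32));print("  rim",np.round(rc[0],1),np.round(rc[1],1),round(rc[2],1),np.percentile(B[:,2],90).round(3))
E
```

```text
jar [0.763 0.14  0.071]
tape [ 0.791 -0.089  0.025]
tapeR [ 0.793 -0.159  0.024]
eraser [0.385 0.039 0.013]
L inside [0.504 0.274 0.028]
top edge n 678 zmax 0.192 rect [583.  284.3] [ 23.4 190. ] 6.0 y [0.191 0.376]
  face c [0.566 0.279 0.121] n [ 0.98   0.115 -0.163] theta 1.735 yaw 6.69 rms 0.0016 x at z.045,.191 [np.float64(0.553), np.float64(0.578)]
  rim [480.3 272.8] [151.7 190.9] 6.2 0.048
scene edge n 604 zmax 0.191 rect [585.1 288.4] [ 21.8 191.4] 8.1 y [0.195 0.382]
  face c [0.581 0.296 0.121] n [ 0.977  0.131 -0.167] theta 1.738 yaw 7.65 rms 0.0025 x at z.045,.191 [np.float64(0.568), np.float64(0.593)]
  rim [488.6 276.5] [171.6 195.3] 6.6 0.048
M inside [ 0.575 -0.008  0.036]
top edge n 636 zmax 0.194 rect [642.8  -7.6] [187.5  22.1] 88.1 y [-0.1    0.085]
  face c [ 0.631 -0.008  0.122] n [ 0.998 -0.041 -0.055] theta 1.626 yaw -2.33 rms 0.0006 x at z.045,.191 [np.float64(0.627), np.float64(0.635)]
  rim [552.5  -4.6] [190.2 153.1] 88.1 0.048
scene edge n 494 zmax 0.193 rect [643.9  -7.5] [194.7  23.2] 86.4 y [-0.099  0.089]
  face c [0.648 0.011 0.121] n [ 0.999 -0.015 -0.053] theta 1.623 yaw -0.85 rms 0.0029 x at z.045,.191 [np.float64(0.644), np.float64(0.652)]
  rim [562.1  -2.6] [195.6 170.3] 88.0 0.047
R inside [ 0.521 -0.269  0.019]
top edge n 625 zmax 0.194 rect [ 587.8 -266.9] [192.7  19.8] 88.9 y [-0.36  -0.172]
  face c [ 0.58  -0.256  0.121] n [ 0.999 -0.034 -0.032] theta 1.603 yaw -1.97 rms 0.0025 x at z.045,.191 [np.float64(0.577), np.float64(0.582)]
  rim [ 505.6 -264.3] [190.7 160. ] 88.9 0.048
scene edge n 419 zmax 0.194 rect [ 589.6 -262.9] [194.6  20.2] 89.3 y [-0.358 -0.168]
  face c [ 0.595 -0.248  0.122] n [ 1.     0.001 -0.026] theta 1.597 yaw 0.08 rms 0.0033 x at z.045,.191 [np.float64(0.593), np.float64(0.596)]
  rim [ 511.2 -263.4] [202.4 171.5] 88.7 0.048
```

```bash
cat >> h.py <<'E'
from scipy.spatial.transform import Rotation as Ro
def to(p,ydir=None):
    "slide, yaw (deg) to bring TCP to world p with tool y at ydir deg"
    from rig import r
    s=r.sense();M=Ro.from_rotvec(s["ee_rot"]).as_matrix()
    a=np.degrees(np.arctan2(M[1,1],M[0,1]))
    print("slide",(M.T@(np.array(p)-s["ee_pos"])).round(4),"yaw",None if ydir is None else round(a-ydir,2),"ydir now",round(a,2),"F tool",(M.T@s["contact_force"]).round(2))
E
python3 -c "
from h import *
to([.584,.285,.26],6.3)"
```

```text
slide [-0.5037 -0.2639 -0.0494] yaw 70.53 ydir now 76.83 F tool [0.08 0.75 0.11]
```

Request:
step_arm(rows=[{"slide": [-0.504, -0.264, -0.049], "yaw": 70.5, "gripper": 0.088}, {"slide": [-0.504, -0.264, -0.049], "yaw": 70.5, "gripper": 0.088}, {"slide": [-0.504, -0.264, -0.049], "yaw": 70.5, "gripper": 0.088}, {"slide": [-0.504, -0.264, -0.049], "yaw": 70.5, "gripper": 0.088}, {"slide": [-0.504, -0.264, -0.049], "yaw": 70.5, "gripper": 0.088}, {"slide": [-0.504, -0.264, -0.049], "yaw": 70.5, "gripper": 0.088}, {"slide": [-0.504, -0.264, -0.049], "yaw": 70.5, "gripper": 0.088}, {"slide": [-0.504, -0.264, -0.049], "yaw": 70.5, "gripper": 0.088}, {"slide": [-0.504, -0.264, -0.049], "yaw": 70.5, "gripper": 0.088}, {"slide": [-0.504, -0.264, -0.049], "yaw": 70.5, "gripper": 0.088}])

```text
time_s: 1.35
ee_pos: [0.5869, 0.2823, 0.2599]
ee_rot: [2.1, 2.335, -0.001]
contact_force: [0.0, 0.4, 0.6]
finger_gap: 0.088
grasp_force: 0.0
```

Run:
```python
from rig import r
from h import *
c=r.capture("wrist");cv2.imwrite("pics/w1.png",c["color"][...,::-1])
P=cloud(c).reshape(-1,3);P=P[np.isfinite(P).all(1)]
H=P[(P[:,2]>.18)&(P[:,2]<.205)&(P[:,0]>.5)&(P[:,0]<.66)]
if len(H)>20:
    rc=cv2.minAreaRect((H[:,:2]*1000).astype(np.float32));print(len(H),np.percentile(H[:,2],[50,98]).round(4),rc)
print(r.sense()["ee_pos"],r.sense()["qpos"]);to([.584,.285,.26],6.3)
```

```text
5160 [0.1875 0.1894] ((583.39013671875, 284.7856140136719), (21.664697647094727, 189.57859802246094), 6.458059787750244)
[0.58614288 0.28301699 0.25973348] [ 4.11794908e-01  1.94256199e-01  1.59986383e+00 -4.14554997e-04
  1.34812986e+00  3.05171036e-01]
slide [ 0.0022 -0.0019 -0.0003] yaw -0.19 ydir now 6.11 F tool [0.34 0.94 0.11]
```

The wrist cloud puts the left lid edge at (0.583, 0.285, 0.19), which matches the top and scene views. I'll descend and close now.

Request:
step_arm(rows=[{"slide": [0.001, -0.004, 0.05], "yaw": 0, "gripper": 0.088}, {"slide": [0.001, -0.004, 0.095], "yaw": 0, "gripper": 0.088}, {"slide": [0.001, -0.004, 0.095], "yaw": 0, "gripper": 0.088}, {"slide": [0.001, -0.004, 0.095], "yaw": 0, "gripper": 0.01}, {"slide": [0.001, -0.004, 0.095], "yaw": 0, "gripper": 0.01}, {"slide": [0.001, -0.004, 0.095], "yaw": 0, "gripper": 0.01}, {"slide": [0.001, -0.004, 0.095], "yaw": 0, "gripper": 0.01}, {"slide": [0.001, -0.004, 0.095], "yaw": 0, "gripper": 0.01}, {"slide": [0.001, -0.004, 0.095], "yaw": 0, "gripper": 0.01}, {"slide": [0.001, -0.004, 0.095], "yaw": 0, "gripper": 0.01}])

```text
time_s: 2.65
ee_pos: [0.5803, 0.2859, 0.1652]
ee_rot: [-2.095, -2.341, 0.0]
contact_force: [-0.3, 0.4, -0.4]
finger_gap: 0.0203
grasp_force: 0.0
```

Run:
```python
from rig import r
from h import *
c=r.capture("top");to([.584,.285,.26],6.3)
s=r.sense();print(s["ee_pos"],s["finger_gap"],s["moment"])
```

```text
slide [-0.0013  0.0036 -0.0948] yaw 0.03 ydir now 6.33 F tool [ 0.04  0.79 -0.88]
[0.5802543  0.28587806 0.1651878 ] 0.015848240361250678 [-0.09629299  0.14075566  0.0116002 ]
```

Request:
step_arm(rows=[{"slide": [0, 0, 0], "yaw": 0, "gripper": 0.01}, {"slide": [0, 0, 0], "yaw": 0, "gripper": 0.01}, {"slide": [0, 0, 0], "yaw": 0, "gripper": 0.01}])

```text
time_s: 3.08
ee_pos: [0.5803, 0.2859, 0.1653]
ee_rot: [-2.095, -2.341, 0.0]
contact_force: [-0.2, 0.0, 0.1]
finger_gap: 0.0099
grasp_force: 0.0
```

Request:
step_arm(rows=[{"slide": [0.001, 0, 0], "yaw": 0, "gripper": 0.01}, {"slide": [0.0018, 0, 0], "yaw": 0, "gripper": 0.01}, {"slide": [0.0018, 0, 0], "yaw": 0, "gripper": 0.01}, {"slide": [0.0018, 0, 0], "yaw": 0, "gripper": 0.01}])

```text
time_s: 3.58
ee_pos: [0.5801, 0.2878, 0.1653]
ee_rot: [-2.095, -2.341, 0.0]
contact_force: [-0.3, 0.5, -0.0]
finger_gap: 0.0101
grasp_force: 0.0
```

Request:
step_arm(rows=[{"slide": [-0.001, 0, 0], "yaw": 0, "gripper": 0.01}, {"slide": [-0.002, 0, 0], "yaw": 0, "gripper": 0.01}, {"slide": [-0.0036, 0, 0], "yaw": 0, "gripper": 0.01}, {"slide": [-0.0036, 0, 0], "yaw": 0, "gripper": 0.01}, {"slide": [-0.0036, 0, 0], "yaw": 0, "gripper": 0.01}])

```text
time_s: 4.2
ee_pos: [0.5805, 0.2841, 0.1653]
ee_rot: [2.095, 2.341, -0.0]
contact_force: [-0.6, 0.0, -0.2]
finger_gap: 0.0098
grasp_force: 0.0
```

The gap reached 10 mm with no grip force, so the lid is not between the pads. I need to see where it is.

Run:
```python
from rig import r
from h import *
a=r.capture("wrist")["color"][...,::-1];b=r.capture("scene")["color"][...,::-1]
b=cv2.resize(b[200:380,300:480],(480,480),interpolation=cv2.INTER_CUBIC)
cv2.imwrite("pics/w2.png",cv2.resize(np.hstack([a,b]),(800,343)))
```

```text
(no output)
```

View pics/w2.png

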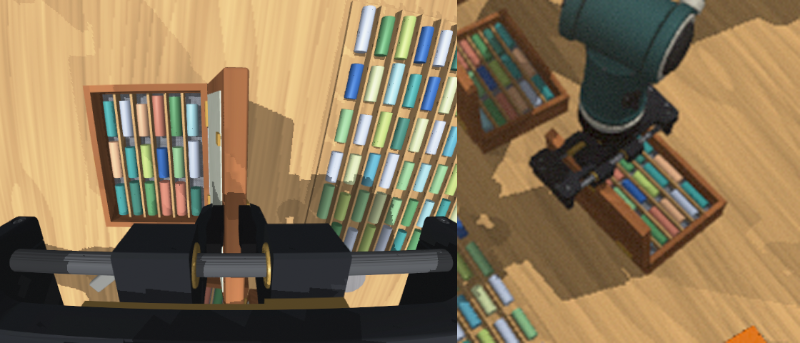

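The wrist crop shows the lid edge at (235,180) running between the two fingers at (215,250) and (258,250). I'll command full closure and read the gap again.

Request:
step_arm(rows=[{"slide": [0.0018, 0, 0], "yaw": 0, "gripper": 0.0}, {"slide": [0.0018, 0, 0], "yaw": 0, "gripper": 0.0}, {"slide": [0.0018, 0, 0], "yaw": 0, "gripper": 0.0}, {"slide": [0.0018, 0, 0], "yaw": 0, "gripper": 0.0}])

```text
time_s: 4.8
ee_pos: [0.5803, 0.2859, 0.1653]
ee_rot: [-2.095, -2.341, 0.0]
contact_force: [-0.5, -0.8, 0.0]
finger_gap: 0.0003
grasp_force: 0.0
```

Run:
```python
from rig import r
from h import *
a=r.capture("wrist")
print(r.sense()["finger_gap"],r.sense()["grasp_force"])
X=cloud(a)
P=X.reshape(-1,3)
for lo,hi in((.1,.15),(.15,.18),(.18,.2)):
    m=(P[:,2]>lo)&(P[:,2]<hi)&(P[:,0]>.53)&(P[:,0]<.66)&(P[:,1]>.2)&(P[:,1]<.4)
    print(lo,m.sum(),cv2.minAreaRect((P[m][:,:2]*1000).astype(np.float32)) if m.sum()>10 else'')
cv2.imwrite("pics/w3.png",cv2.resize(a["color"][220:480,200:460,::-1],(600,600)))
# profile along a row in the lid
v=340
for u in range(290,400,6): print(u,X[v,u].round(3),end=' ')
```

```text
7.58486605152833e-05 0.0
0.1 1189 ((561.8212890625, 313.5685119628906), (9.0257568359375, 127.17208099365234), 5.759192943572998)
0.15 1548 ((580.5382080078125, 289.91986083984375), (23.788551330566406, 178.35714721679688), 6.281069278717041)
0.18 8213 ((580.6903686523438, 290.4653625488281), (27.411325454711914, 177.4783172607422), 8.416081428527832)
290 [0.57  0.318 0.274] 296 [0.571 0.313 0.267] 302 [0.572 0.293 0.237] 308 [0.575 0.294 0.237] 314 [0.577 0.294 0.236] 320 [0.579 0.294 0.237] 326 [0.581 0.294 0.236] 332 [0.583 0.294 0.237] 338 [0.585 0.295 0.238] 344 [0.587 0.296 0.238] 350 [0.589 0.297 0.239] 356 [0.585 0.318 0.271] 362 [0.586 0.32  0.274] 368 [0.587 0.32  0.274] 374 [0.589 0.32  0.274] 380 [0.59  0.32  0.274] 386 [0.591 0.321 0.275] 392 [0.593 0.32  0.274] 398 [0.594 0.321 0.274]
```

View pics/w3.png

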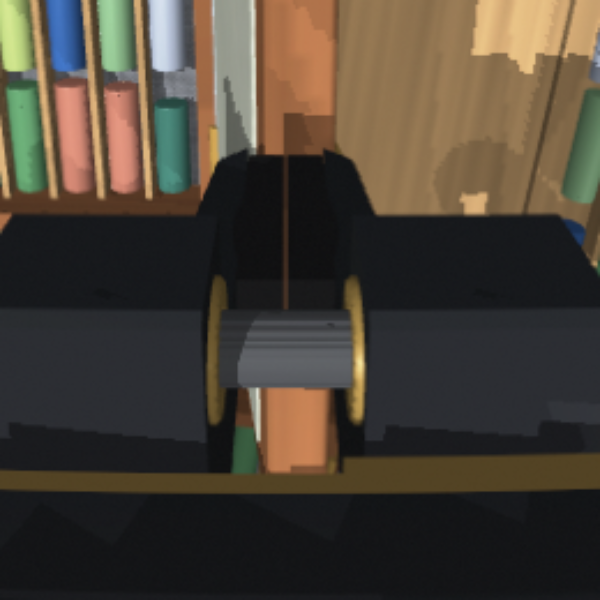

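Run:
```python
from rig import r
from h import *
a=r.capture("wrist");X=cloud(a)
for v in range(230,350,6): print(v,X[v,313].round(3),X[v,328].round(3))
for v in range(395,424,8): print(v,X[v,328].round(3))
print(r.sense()["qpos"],a["t"]@-a["R"])
S=cloud(r.capture("scene")).reshape(-1,3)
m=(S[:,2]>.15)&(S[:,2]<.2)&(S[:,0]>.5)&(S[:,0]<.66)&(S[:,1]>.19)&(S[:,1]<.4)
for y in np.arange(.19,.4,.015):
    q=S[m&(abs(S[:,1]-y)<.0075)]
    if len(q): print(y.round(3),len(q),np.percentile(q[:,0],[2,98]).round(3),q[:,2].max().round(3))
```

```text
230 [0.572 0.32  0.187] [0.579 0.322 0.188]
236 [0.573 0.318 0.187] [0.58  0.319 0.188]
242 [0.573 0.314 0.186] [0.58  0.316 0.188]
248 [0.573 0.312 0.187] [0.58  0.313 0.188]
254 [0.573 0.308 0.186] [0.581 0.31  0.188]
260 [0.574 0.305 0.187] [0.581 0.307 0.188]
266 [0.574 0.302 0.186] [0.581 0.304 0.188]
272 [0.574 0.299 0.185] [0.582 0.301 0.189]
278 [0.575 0.295 0.185] [0.582 0.297 0.188]
284 [0.575 0.292 0.185] [0.582 0.294 0.187]
290 [0.575 0.293 0.195] [0.582 0.295 0.196]
296 [0.575 0.294 0.202] [0.582 0.295 0.202]
302 [0.576 0.294 0.208] [0.582 0.294 0.208]
308 [0.576 0.294 0.213] [0.582 0.294 0.213]
314 [0.576 0.294 0.218] [0.582 0.295 0.218]
320 [0.576 0.294 0.223] [0.582 0.294 0.222]
326 [0.576 0.293 0.226] [0.582 0.294 0.227]
332 [0.576 0.294 0.232] [0.582 0.294 0.23 ]
338 [0.576 0.294 0.235] [0.582 0.294 0.236]
344 [0.576 0.292 0.237] [0.582 0.293 0.237]
395 [0.59  0.226 0.187]
403 [0.591 0.22  0.188]
411 [0.592 0.214 0.188]
419 [0.592 0.208 0.188]
[4.19326335e-01 2.42562050e-01 1.71685667e+00 1.39037303e-05
 1.18219430e+00 3.08784418e-01] [0.57235084 0.36168174 0.33855952]
0.19 15 [0.589 0.602] 0.189
0.205 47 [0.588 0.603] 0.195
0.22 25 [0.587 0.602] 0.191
0.235 13 [0.588 0.598] 0.189
0.25 35 [0.587 0.598] 0.194
0.265 14 [0.588 0.597] 0.189
0.28 10 [0.588 0.596] 0.187
0.295 46 [0.578 0.596] 0.2
0.31 53 [0.577 0.591] 0.192
0.325 57 [0.575 0.59 ] 0.193
0.34 55 [0.569 0.588] 0.192
0.355 61 [0.57  0.586] 0.193
0.37 63 [0.568 0.585] 0.194
0.385 36 [0.564 0.581] 0.187
```

View pics/w1.png

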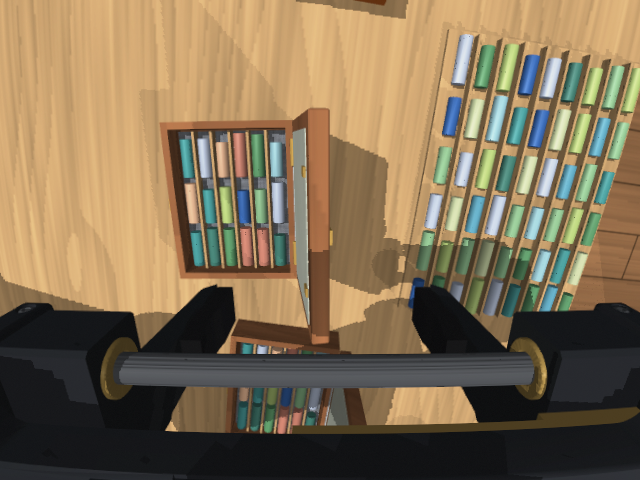

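With the fingers open and clear of everything, their tips sit at row ≈287 in the wrist view. That is the same row as now, when the cloud puts them at z≈0.19. So the real fingertips are about 25 mm above the reported TCP, and they closed just above the lid. I'll open, go lower and close again.

Request:
step_arm(rows=[{"slide": [0, 0, 0], "yaw": 0, "gripper": 0.05}, {"slide": [0, 0, 0], "yaw": 0, "gripper": 0.05}, {"slide": [0, 0, 0], "yaw": 0, "gripper": 0.05}, {"slide": [0, 0, 0.02], "yaw": 0, "gripper": 0.05}, {"slide": [0, 0, 0.02], "yaw": 0, "gripper": 0.0}, {"slide": [0, 0, 0.02], "yaw": 0, "gripper": 0.0}, {"slide": [0, 0, 0.02], "yaw": 0, "gripper": 0.0}, {"slide": [0, 0, 0.02], "yaw": 0, "gripper": 0.0}, {"slide": [0, 0, 0.02], "yaw": 0, "gripper": 0.0}])

```text
time_s: 6.08
ee_pos: [0.5799, 0.2858, 0.1451]
ee_rot: [-2.095, -2.34, 0.001]
contact_force: [-0.9, -0.0, -2.7]
finger_gap: 0.0166
grasp_force: 29.6
```

Request:
step_arm(rows=[{"slide": [0, 0, 0], "yaw": 0, "gripper": 0.0}, {"slide": [0, 0, 0], "yaw": 0, "gripper": 0.0}])

```text
time_s: 6.32
ee_pos: [0.5799, 0.2858, 0.1451]
ee_rot: [-2.095, -2.34, 0.001]
contact_force: [-1.2, 0.1, -2.6]
finger_gap: 0.0169
grasp_force: 29.6
```

Gripped at 29.6 N with a 16.8 mm gap. Now the rock test.

Request:
step_arm(rows=[{"slide": [0.001, 0, 0], "yaw": 0, "gripper": 0.0}, {"slide": [0.0018, 0, 0], "yaw": 0, "gripper": 0.0}, {"slide": [0.0018, 0, 0], "yaw": 0, "gripper": 0.0}, {"slide": [0.0018, 0, 0], "yaw": 0, "gripper": 0.0}])

```text
time_s: 6.82
ee_pos: [0.5799, 0.2876, 0.1451]
ee_rot: [-2.095, -2.341, 0.001]
contact_force: [-1.0, -1.7, -2.4]
finger_gap: 0.0172
grasp_force: 29.6
```

Request:
step_arm(rows=[{"slide": [-0.001, 0, 0], "yaw": 0, "gripper": 0.0}, {"slide": [-0.0025, 0, 0], "yaw": 0, "gripper": 0.0}, {"slide": [-0.0036, 0, 0], "yaw": 0, "gripper": 0.0}, {"slide": [-0.0036, 0, 0], "yaw": 0, "gripper": 0.0}, {"slide": [-0.0036, 0, 0], "yaw": 0, "gripper": 0.0}])

```text
time_s: 7.45
ee_pos: [0.5803, 0.2842, 0.1451]
ee_rot: [-2.095, -2.34, 0.0]
contact_force: [-0.9, 0.4, -4.1]
finger_gap: 0.0174
grasp_force: 29.6
```

Request:
step_arm(rows=[{"slide": [-0.0008, 0, 0], "yaw": 0, "gripper": 0.0}, {"slide": [-0.0008, 0, 0], "yaw": 0, "gripper": 0.0}, {"slide": [-0.0008, 0, 0], "yaw": 0, "gripper": 0.0}])

```text
time_s: 7.82
ee_pos: [0.5804, 0.2834, 0.1451]
ee_rot: [-2.095, -2.341, 0.0]
contact_force: [-2.9, 1.0, -5.2]
finger_gap: 0.017
grasp_force: 29.6
```

Run:
```python
from rig import r
from h import *
for i in range(6):
    r.capture("top");s=r.sense();print(s["contact_force"].round(2),s["moment"].round(3),s["ee_pos"].round(4))
```

```text
[-2.7   1.28 -5.  ] [ 0.219  0.746 -0.035] [0.5804 0.2834 0.1451]
[-2.2   0.53 -5.45] [ 0.229  0.741 -0.119] [0.5804 0.2834 0.1451]
[-3.16  0.8  -4.55] [ 0.158  0.797 -0.088] [0.5804 0.2834 0.1452]
[-1.78  1.68 -4.64] [ 0.185  0.77  -0.041] [0.5804 0.2834 0.1451]
[-2.7   1.25 -5.32] [ 0.179  0.772 -0.102] [0.5804 0.2834 0.1451]
[-2.21  0.96 -5.99] [ 0.179  0.779 -0.172] [0.5804 0.2834 0.1451]
```

Request:
step_arm(rows=[{"slide": [-0.0005, 0, 0], "yaw": 0, "gripper": 0.0}, {"slide": [-0.0005, 0, 0], "yaw": 0, "gripper": 0.0}, {"slide": [-0.0005, 0, 0], "yaw": 0, "gripper": 0.0}])

```text
time_s: 8.5
ee_pos: [0.5805, 0.2828, 0.1451]
ee_rot: [-2.095, -2.341, 0.0]
contact_force: [-1.8, 0.8, -5.6]
finger_gap: 0.0169
grasp_force: 29.5
```

Run:
```python
from rig import r
from h import *
for i in range(4):
    r.capture("top");s=r.sense();print(s["contact_force"].round(2),s["moment"].round(3),s["ee_pos"].round(4))
```

```text
[-2.79  2.1  -6.  ] [ 0.204  0.767 -0.139] [0.5805 0.2828 0.1451]
[-2.91  1.29 -6.68] [ 0.209  0.814 -0.108] [0.5805 0.2828 0.1451]
[-2.38  1.37 -6.  ] [ 0.262  0.811 -0.099] [0.5805 0.2828 0.1452]
[-3.25  1.68 -6.19] [ 0.206  0.819 -0.088] [0.5805 0.2828 0.1452]
```

That is only about 1.5 N at 3 mm, where sound hinges would give about 9.6 N, so the left lid is loose. I'll rock it to the end of its play, gently both ways.

Request:
step_arm(rows=[{"slide": [-0.0012, 0, 0], "yaw": 0, "gripper": 0.0}, {"slide": [-0.0022, 0, 0], "yaw": 0, "gripper": 0.0}, {"slide": [-0.003, 0, 0], "yaw": 0, "gripper": 0.0}, {"slide": [-0.003, 0, 0], "yaw": 0, "gripper": 0.0}, {"slide": [-0.003, 0, 0], "yaw": 0, "gripper": 0.0}])

```text
time_s: 9.32
ee_pos: [0.5808, 0.2799, 0.1451]
ee_rot: [-2.095, -2.34, 0.0]
contact_force: [-3.6, 2.3, -7.6]
finger_gap: 0.017
grasp_force: 29.5
```

Request:
step_arm(rows=[{"slide": [0.002, 0, 0], "yaw": 0, "gripper": 0.0}, {"slide": [0.004, 0, 0], "yaw": 0, "gripper": 0.0}, {"slide": [0.006, 0, 0], "yaw": 0, "gripper": 0.0}, {"slide": [0.008, 0, 0], "yaw": 0, "gripper": 0.0}, {"slide": [0.01, 0, 0], "yaw": 0, "gripper": 0.0}, {"slide": [0.0118, 0, 0], "yaw": 0, "gripper": 0.0}, {"slide": [0.0118, 0, 0], "yaw": 0, "gripper": 0.0}])

```text
time_s: 10.2
ee_pos: [0.5796, 0.2911, 0.1451]
ee_rot: [2.094, 2.341, -0.002]
contact_force: [-2.0, -2.8, -8.5]
finger_gap: 0.0169
grasp_force: 29.5
```

Request:
step_arm(rows=[{"slide": [-0.002, 0, 0], "yaw": 0, "gripper": 0.0}, {"slide": [-0.004, 0, 0], "yaw": 0, "gripper": 0.0}, {"slide": [-0.0059, 0, 0], "yaw": 0, "gripper": 0.0}, {"slide": [-0.0059, 0, 0], "yaw": 0, "gripper": 0.0}, {"slide": [-0.0059, 0, 0], "yaw": 0, "gripper": 0.05}, {"slide": [-0.0059, 0, 0], "yaw": 0, "gripper": 0.05}, {"slide": [-0.0059, 0, 0], "yaw": 0, "gripper": 0.05}, {"slide": [-0.0059, 0, -0.05], "yaw": 0, "gripper": 0.05}, {"slide": [-0.0059, 0, -0.1], "yaw": 0, "gripper": 0.05}, {"slide": [-0.0059, 0, -0.115], "yaw": 0, "gripper": 0.05}])

```text
time_s: 11.45
ee_pos: [0.5829, 0.2869, 0.266]
ee_rot: [2.093, 2.338, 0.013]
contact_force: [0.1, -0.4, 0.4]
finger_gap: 0.0502
grasp_force: 0.0
```

Run:
```python
from rig import r
from h import *
T=cloud(r.capture("top")).reshape(-1,3)
m=(T[:,2]>.17)&(T[:,2]<.2)&(T[:,0]>.5)&(T[:,0]<.66)&(T[:,1]>.17)&(T[:,1]<.41)
print(cv2.minAreaRect((T[m][:,:2]*1000).astype(np.float32)))
to([.643,-.0075,.26],-1.9)
```

```text
((582.0094604492188, 282.9528503417969), (21.064369201660156, 187.1029510498047), 5.264154434204102)
slide [-0.2992  0.0273  0.0056] yaw 8.24 ydir now 6.34 F tool [-0.08  0.78 -0.84]
```

Left is loose and still stands open. Next is the middle lid.

Request:
step_arm(rows=[{"slide": [-0.299, 0.027, 0.0], "yaw": 8.2, "gripper": 0.06}, {"slide": [-0.299, 0.027, 0.0], "yaw": 8.2, "gripper": 0.06}, {"slide": [-0.299, 0.027, 0.0], "yaw": 8.2, "gripper": 0.06}, {"slide": [-0.299, 0.027, 0.0], "yaw": 8.2, "gripper": 0.06}, {"slide": [-0.299, 0.027, 0.0], "yaw": 8.2, "gripper": 0.06}, {"slide": [-0.299, 0.027, 0.0], "yaw": 8.2, "gripper": 0.06}, {"slide": [-0.299, 0.027, 0.05], "yaw": 8.2, "gripper": 0.06}, {"slide": [-0.299, 0.027, 0.1], "yaw": 8.2, "gripper": 0.06}, {"slide": [-0.299, 0.027, 0.12], "yaw": 8.2, "gripper": 0.06}, {"slide": [-0.299, 0.027, 0.12], "yaw": 8.2, "gripper": 0.0}])

```text
time_s: 12.75
ee_pos: [0.6385, -0.0075, 0.138]
ee_rot: [-2.254, -2.184, 0.005]
contact_force: [1.3, -0.4, 0.7]
finger_gap: 0.0523
grasp_force: 0.0
```

Request:
step_arm(rows=[{"slide": [0, 0, 0], "yaw": 0, "gripper": 0.0}, {"slide": [0, 0, 0], "yaw": 0, "gripper": 0.0}, {"slide": [0, 0, 0], "yaw": 0, "gripper": 0.0}, {"slide": [0, 0, 0], "yaw": 0, "gripper": 0.0}, {"slide": [0, 0, 0], "yaw": 0, "gripper": 0.0}])

```text
time_s: 13.38
ee_pos: [0.6407, -0.0085, 0.1416]
ee_rot: [2.257, 2.184, 0.002]
contact_force: [0.3, 0.3, 4.8]
finger_gap: 0.0161
grasp_force: 29.7
```

Request:
step_arm(rows=[{"slide": [0.001, 0, 0], "yaw": 0, "gripper": 0.0}, {"slide": [0.0018, 0, 0], "yaw": 0, "gripper": 0.0}, {"slide": [0.0018, 0, 0], "yaw": 0, "gripper": 0.0}, {"slide": [0.0018, 0, 0], "yaw": 0, "gripper": 0.0}])

```text
time_s: 13.88
ee_pos: [0.6408, -0.0075, 0.1416]
ee_rot: [2.256, 2.184, 0.0]
contact_force: [-0.5, -1.5, 5.5]
finger_gap: 0.0163
grasp_force: 29.7
```

Request:
step_arm(rows=[{"slide": [-0.001, 0, 0], "yaw": 0, "gripper": 0.0}, {"slide": [-0.0025, 0, 0], "yaw": 0, "gripper": 0.0}, {"slide": [-0.0036, 0, 0], "yaw": 0, "gripper": 0.0}, {"slide": [-0.0036, 0, 0], "yaw": 0, "gripper": 0.0}, {"slide": [-0.0036, 0, 0], "yaw": 0, "gripper": 0.0}])

```text
time_s: 14.5
ee_pos: [0.6407, -0.0096, 0.1416]
ee_rot: [2.258, 2.184, 0.003]
contact_force: [0.3, 1.7, 5.4]
finger_gap: 0.0161
grasp_force: 29.7
```

Request:
step_arm(rows=[{"slide": [-0.0012, 0, 0], "yaw": 0, "gripper": 0.0}, {"slide": [-0.0012, 0, 0], "yaw": 0, "gripper": 0.0}, {"slide": [-0.0012, 0, 0], "yaw": 0, "gripper": 0.0}, {"slide": [-0.0012, 0, 0], "yaw": 0, "gripper": 0.0}])

```text
time_s: 15.0
ee_pos: [0.6407, -0.0101, 0.1416]
ee_rot: [-2.257, -2.184, -0.004]
contact_force: [0.8, 2.7, 5.5]
finger_gap: 0.0161
grasp_force: 29.7
```

Run:
```python
from rig import r
from h import *
for i in range(4):
    r.capture("top");s=r.sense();print(s["contact_force"].round(2),s["moment"].round(3),s["ee_pos"].round(5))
to([.64,-.0085,.14],-1.9)
```

```text
[-0.62  3.65  4.57] [ 0.689  0.448 -0.093] [ 0.64072 -0.0101   0.14161]
[-1.76  3.94  5.32] [ 0.631  0.48  -0.116] [ 0.64069 -0.01008  0.1416 ]
[-0.64  2.83  5.47] [ 0.627  0.399 -0.14 ] [ 0.64073 -0.01007  0.14158]
[-0.71  4.58  6.3 ] [ 0.587  0.453 -0.089] [ 0.64071 -0.01008  0.14158]
slide [ 0.0016 -0.0008  0.0016] yaw 0.01 ydir now -1.89 F tool [ 4.57 -0.85 -6.29]
```

Force rises to about 3.6 N at 1.6 mm and the arm is held back, so the middle hinges are sound. I'll release at centre and go behind the lid.

Request:
step_arm(rows=[{"slide": [0.0015, 0, 0], "yaw": 0, "gripper": 0.0}, {"slide": [0.003, 0, 0], "yaw": 0, "gripper": 0.0}, {"slide": [0.003, 0, 0], "yaw": 0, "gripper": 0.05}, {"slide": [0.003, 0, 0], "yaw": 0, "gripper": 0.05}, {"slide": [0.003, 0, 0], "yaw": 0, "gripper": 0.05}, {"slide": [0.003, 0, -0.06], "yaw": 0, "gripper": 0.04}, {"slide": [0.003, 0.02, -0.08], "yaw": 0, "gripper": 0.0}, {"slide": [0.003, 0.045, -0.08], "yaw": 0, "gripper": 0.0}, {"slide": [0.003, 0.045, -0.08], "yaw": 0, "gripper": 0.0}, {"slide": [0.003, 0.045, -0.08], "yaw": 0, "gripper": 0.0}])

```text
time_s: 16.45
ee_pos: [0.6839, -0.0099, 0.2191]
ee_rot: [-2.256, -2.184, 0.003]
contact_force: [0.5, -0.4, 0.0]
finger_gap: 0.002
grasp_force: 0.0
```

```bash
cat >> h.py <<'E'
def fold(hx,hy,psi,rho=.122,delta=.025,half=.008,n=17):
    "slides for the fold from here: hinge middle hx,hy, box yaw psi deg"
    from rig import r
    s=r.sense();M=Ro.from_rotvec(s["ee_rot"]).as_matrix()
    e=np.array([np.cos(np.radians(psi)),np.sin(np.radians(psi)),0]);h=np.array([hx,hy,.045])
    print("now X",((s["ee_pos"]-h)@e).round(4),"z",s["ee_pos"][2].round(4),"ydir",np.degrees(np.arctan2(M[1,1],M[0,1])).round(2))
    for th in np.linspace(96,0,n):
        c,q=np.cos(np.radians(th)),np.sin(np.radians(th))
        X=-rho*c+.016*q+half;Z=rho*q+.016*c-delta
        print(th.round(0),(M.T@(h+X*e+[0,0,Z]-s["ee_pos"])).round(3))
E
python3 - <<'E'
from h import *
from rig import r
c=r.capture("wrist");X=cloud(c)
P=X.reshape(-1,3);q=P[(abs(P[:,2]-.188)<.012)&(abs(P[:,1])<.11)&(P[:,0]<.67)&(P[:,0]>.6)]
if len(q)>10: print(cv2.minAreaRect((q[:,:2]*1000).astype(np.float32)))
print("tip",[X[v,325].round(3) for v in range(278,302,4)])
fold(.6275,-.0071,-1.9)
E
```

```text
((642.6795654296875, 17.403732299804688), (139.21253967285156, 20.790637969970703), 89.1050796508789)
tip [array([ 0.684, -0.103, -0.   ]), array([ 0.683, -0.109, -0.001]), array([ 0.683, -0.114,  0.001]), array([ 0.683, -0.12 , -0.   ]), array([ 0.683, -0.126, -0.001]), array([ 0.683, -0.131,  0.001])]
now X 0.0564 z 0.2192 ydir -1.87
96.0 [ 0.001 -0.019  0.08 ]
90.0 [ 0.001 -0.032  0.077]
84.0 [ 0.001 -0.045  0.076]
78.0 [ 0.001 -0.058  0.077]
72.0 [ 0.001 -0.071  0.078]
66.0 [ 0.001 -0.083  0.081]
60.0 [ 0.001 -0.095  0.086]
54.0 [ 0.001 -0.107  0.091]
48.0 [ 0.001 -0.118  0.098]
42.0 [ 0.001 -0.128  0.106]
36.0 [ 0.001 -0.137  0.115]
30.0 [ 0.001 -0.146  0.125]
24.0 [ 0.001 -0.153  0.135]
18.0 [ 0.001 -0.159  0.147]
12.0 [ 0.001 -0.164  0.159]
6.0 [ 0.001 -0.168  0.171]
0.0 [ 0.001 -0.17   0.184]
```

Request:
step_arm(rows=[{"slide": [0.001, 0, 0.04], "yaw": 0, "gripper": 0.0}, {"slide": [0.001, -0.003, 0.08], "yaw": 0, "gripper": 0.0}, {"slide": [0.001, -0.019, 0.08], "yaw": 0, "gripper": 0.0}, {"slide": [0.001, -0.032, 0.077], "yaw": 0, "gripper": 0.0}, {"slide": [0.001, -0.045, 0.076], "yaw": 0, "gripper": 0.0}, {"slide": [0.001, -0.058, 0.077], "yaw": 0, "gripper": 0.0}, {"slide": [0.001, -0.071, 0.078], "yaw": 0, "gripper": 0.0}, {"slide": [0.001, -0.083, 0.081], "yaw": 0, "gripper": 0.0}, {"slide": [0.001, -0.095, 0.086], "yaw": 0, "gripper": 0.0}, {"slide": [0.001, -0.107, 0.091], "yaw": 0, "gripper": 0.0}])

```text
time_s: 17.75
ee_pos: [0.5771, -0.0054, 0.1286]
ee_rot: [-2.257, -2.185, 0.001]
contact_force: [0.2, 0.5, 0.2]
finger_gap: 0.0003
grasp_force: 0.5
```

Run:
```python
from h import *
from rig import r
a=r.capture("scene")["color"][...,::-1]
cv2.imwrite("pics/s2.png",cv2.resize(a[150:330,220:400],(500,500)))
fold(.6275,-.0071,-1.9)
```

```text
now X -0.0527 z 0.1274 ydir -1.86
96.0 [-0.     0.089 -0.013]
90.0 [-0.     0.077 -0.015]
84.0 [-0.     0.064 -0.016]
78.0 [-0.     0.051 -0.016]
72.0 [-0.     0.038 -0.014]
66.0 [-0.     0.026 -0.011]
60.0 [-0.     0.014 -0.006]
54.0 [-0.     0.002 -0.001]
48.0 [-0.    -0.009  0.006]
42.0 [-0.    -0.019  0.014]
36.0 [-0.    -0.028  0.023]
30.0 [-0.    -0.037  0.033]
24.0 [-0.    -0.044  0.043]
18.0 [-0.    -0.05   0.055]
12.0 [-0.    -0.055  0.067]
6.0 [-0.    -0.059  0.079]
0.0 [-0.    -0.061  0.092]
```

View pics/s2.png

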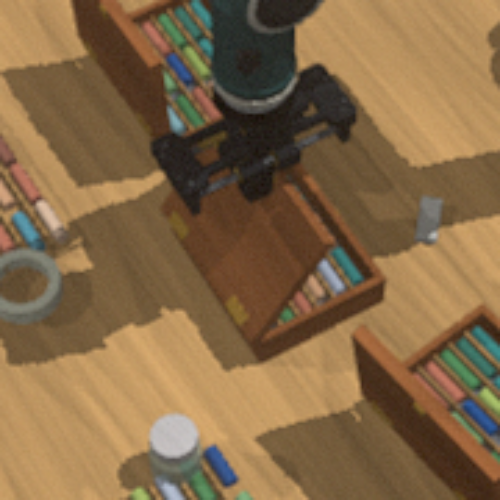

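The crop shows the middle lid about half folded in front of the fingers, with the hinges at (180,225) and (240,308). I'll continue down.

Request:
step_arm(rows=[{"slide": [0, -0.009, 0.006], "yaw": 0, "gripper": 0.0}, {"slide": [0, -0.019, 0.014], "yaw": 0, "gripper": 0.0}, {"slide": [0, -0.028, 0.023], "yaw": 0, "gripper": 0.0}, {"slide": [0, -0.037, 0.033], "yaw": 0, "gripper": 0.0}, {"slide": [0, -0.044, 0.043], "yaw": 0, "gripper": 0.0}, {"slide": [0, -0.05, 0.055], "yaw": 0, "gripper": 0.0}, {"slide": [0, -0.055, 0.067], "yaw": 0, "gripper": 0.0}, {"slide": [0, -0.059, 0.077], "yaw": 0, "gripper": 0.0}, {"slide": [0, -0.061, 0.085], "yaw": 0, "gripper": 0.0}, {"slide": [0, -0.061, 0.088], "yaw": 0, "gripper": 0.0}])

```text
time_s: 19.05
ee_pos: [0.5166, -0.0034, 0.0405]
ee_rot: [-2.257, -2.184, 0.001]
contact_force: [-1.2, 0.2, 0.6]
finger_gap: 0.0007
grasp_force: 0.3
```

Request:
step_arm(rows=[{"slide": [0, 0, 0.003], "yaw": 0, "gripper": 0.0}, {"slide": [0, 0, 0.005], "yaw": 0, "gripper": 0.0}, {"slide": [0, 0, 0.005], "yaw": 0, "gripper": 0.0}])

```text
time_s: 19.42
ee_pos: [0.5175, -0.0034, 0.0364]
ee_rot: [2.257, 2.185, 0.0]
contact_force: [0.0, 0.7, 0.3]
finger_gap: 0.0006
grasp_force: 0.0
```

Request:
step_arm(rows=[{"slide": [0, 0, 0.002], "yaw": 0, "gripper": 0.0}, {"slide": [0, 0, 0.004], "yaw": 0, "gripper": 0.0}, {"slide": [0, 0, 0.004], "yaw": 0, "gripper": 0.0}])

```text
time_s: 19.8
ee_pos: [0.5174, -0.0035, 0.0327]
ee_rot: [2.257, 2.185, 0.0]
contact_force: [-1.6, 0.8, 4.1]
finger_gap: 0.0003
grasp_force: 2.2
```

Run:
```python
from h import *
from rig import r
s=r.sense();print(s["contact_force"],s["ee_pos"])
P=cloud(r.capture("scene")).reshape(-1,3)
e=np.array([np.cos(np.radians(-1.9)),np.sin(np.radians(-1.9)),0]);f=np.array([-e[1],e[0],0])
d=P-[.6275,-.0071,.045];X=d@e;Y=d@f
m=(X<-.005)&(X>-.145)&(abs(Y)<.09)&(d[:,2]<.06)&(d[:,2]>-.01)
for lo in np.arange(-.145,0,.02):
    k=m&(X>lo)&(X<lo+.02);print(lo.round(3),k.sum(),np.nanmedian(d[k][:,2]).round(4))
```

```text
[-1.62139577  0.7887254   4.07103785] [ 0.51736488 -0.00346648  0.03270853]
-0.145 175 0.0127
-0.125 202 0.014
-0.105 261 0.0135
-0.085 235 0.0134
-0.065 203 0.0136
-0.045 350 0.0129
-0.025 370 0.014
-0.005 0 nan
  return np.nanmean(a, axis, out=out, keepdims=keepdims)
```

Request:
step_arm(rows=[{"slide": [0, 0, 0.003], "yaw": 0, "gripper": 0.0}, {"slide": [0, 0, 0.003], "yaw": 0, "gripper": 0.0}, {"slide": [0, 0, -0.05], "yaw": 0, "gripper": 0.03}, {"slide": [0, 0, -0.11], "yaw": 0, "gripper": 0.06}, {"slide": [0, 0, -0.17], "yaw": 0, "gripper": 0.06}, {"slide": [0, 0, -0.19], "yaw": 0, "gripper": 0.06}, {"slide": [0, 0, -0.19], "yaw": 0, "gripper": 0.06}])

```text
time_s: 20.72
ee_pos: [0.5189, -0.0035, 0.2245]
ee_rot: [2.255, 2.182, 0.005]
contact_force: [0.1, 0.0, -0.3]
finger_gap: 0.0481
grasp_force: 0.0
```

Run:
```python
from h import *
from rig import r
P=cloud(r.capture("scene")).reshape(-1,3)
e=np.array([np.cos(np.radians(-1.9)),np.sin(np.radians(-1.9)),0]);f=np.array([-e[1],e[0],0])
d=P-[.6275,-.0071,.045];X=d@e;Y=d@f
for lo in (-.14,-.1,-.06,-.025):
    k=(X>lo)&(X<lo+.02)&(abs(Y)<.09)&(d[:,2]<.06);print(lo,np.nanmedian(d[k][:,2]).round(4))
to([.587,-.266,.222],-1.0)
```

```text
-0.14 0.0136
-0.1 0.0134
-0.06 0.0136
-0.025 0.0138
slide [-0.2601  0.0781  0.0004] yaw -0.86 ydir now -1.86 F tool [ 0.54 -0.22  0.8 ]
```

The middle lid lies flat and is shut. Now the right lid.

Request:
step_arm(rows=[{"slide": [-0.26, 0.078, 0], "yaw": -0.9, "gripper": 0.06}, {"slide": [-0.26, 0.078, 0], "yaw": -0.9, "gripper": 0.06}, {"slide": [-0.26, 0.078, 0], "yaw": -0.9, "gripper": 0.06}, {"slide": [-0.26, 0.078, 0], "yaw": -0.9, "gripper": 0.06}, {"slide": [-0.26, 0.078, 0], "yaw": -0.9, "gripper": 0.06}, {"slide": [-0.26, 0.078, 0], "yaw": -0.9, "gripper": 0.06}, {"slide": [-0.26, 0.078, 0.05], "yaw": -0.9, "gripper": 0.06}, {"slide": [-0.26, 0.078, 0.08], "yaw": -0.9, "gripper": 0.06}, {"slide": [-0.26, 0.078, 0.08], "yaw": -0.9, "gripper": 0.06}, {"slide": [-0.26, 0.078, 0.08], "yaw": -0.9, "gripper": 0.0}])

```text
time_s: 22.02
ee_pos: [0.5872, -0.2647, 0.1434]
ee_rot: [2.238, 2.204, 0.001]
contact_force: [-1.0, -0.2, 0.5]
finger_gap: 0.0524
grasp_force: 0.0
```

Request:
step_arm(rows=[{"slide": [0, 0, 0], "yaw": 0, "gripper": 0.0}, {"slide": [0, 0, 0], "yaw": 0, "gripper": 0.0}, {"slide": [0, 0, 0], "yaw": 0, "gripper": 0.0}, {"slide": [0, 0, 0], "yaw": 0, "gripper": 0.0}, {"slide": [0, 0, 0], "yaw": 0, "gripper": 0.0}, {"slide": [0, 0, 0], "yaw": 0, "gripper": 0.0}])

```text
time_s: 22.78
ee_pos: [0.587, -0.2661, 0.1429]
ee_rot: [2.24, 2.202, 0.0]
contact_force: [0.3, 0.3, 3.2]
finger_gap: 0.0161
grasp_force: 29.9
```

Request:
step_arm(rows=[{"slide": [0.001, 0, 0], "yaw": 0, "gripper": 0.0}, {"slide": [0.0018, 0, 0], "yaw": 0, "gripper": 0.0}, {"slide": [0.0018, 0, 0], "yaw": 0, "gripper": 0.0}, {"slide": [0.0018, 0, 0], "yaw": 0, "gripper": 0.0}])

```text
time_s: 23.28
ee_pos: [0.5871, -0.2647, 0.1428]
ee_rot: [2.239, 2.202, -0.0]
contact_force: [-0.8, -2.3, 5.1]
finger_gap: 0.016
grasp_force: 29.9
```

Request:
step_arm(rows=[{"slide": [-0.001, 0, 0], "yaw": 0, "gripper": 0.0}, {"slide": [-0.0025, 0, 0], "yaw": 0, "gripper": 0.0}, {"slide": [-0.004, 0, 0], "yaw": 0, "gripper": 0.0}, {"slide": [-0.004, 0, 0], "yaw": 0, "gripper": 0.0}, {"slide": [-0.004, 0, 0], "yaw": 0, "gripper": 0.0}])

```text
time_s: 23.9
ee_pos: [0.587, -0.2669, 0.1428]
ee_rot: [-2.24, -2.201, -0.003]
contact_force: [-0.2, 1.5, 7.0]
finger_gap: 0.0158
grasp_force: 29.9
```

Run:
```python
from rig import r
from h import *
for i in range(4):
    r.capture("top");s=r.sense();print(s["contact_force"].round(2),s["ee_pos"].round(4))
```

```text
[-0.6   0.93  6.12] [ 0.587  -0.2669  0.1428]
[0.22 1.88 6.1 ] [ 0.587  -0.2668  0.1428]
[-0.27  0.57  5.21] [ 0.587  -0.2669  0.1428]
[-0.7   1.61  6.21] [ 0.587  -0.2669  0.1428]
```

Request:
step_arm(rows=[{"slide": [-0.0015, 0, 0], "yaw": 0, "gripper": 0.0}, {"slide": [-0.0015, 0, 0], "yaw": 0, "gripper": 0.0}, {"slide": [-0.0015, 0, 0], "yaw": 0, "gripper": 0.0}, {"slide": [-0.0015, 0, 0], "yaw": 0, "gripper": 0.0}])

```text
time_s: 24.6
ee_pos: [0.587, -0.2675, 0.1427]
ee_rot: [-2.239, -2.201, -0.004]
contact_force: [0.7, 3.9, 6.8]
finger_gap: 0.0158
grasp_force: 29.9
```

Run:
```python
from rig import r
from h import *
for i in range(4):
    r.capture("top");s=r.sense();print(s["contact_force"].round(2),s["ee_pos"].round(4))
```

```text
[-0.54  3.15  6.82] [ 0.587  -0.2675  0.1427]
[0.04 4.01 7.91] [ 0.587  -0.2675  0.1428]
[0.75 3.93 7.26] [ 0.587  -0.2675  0.1428]
[0.55 3.15 7.25] [ 0.587  -0.2675  0.1428]
```

Request:
step_arm(rows=[{"slide": [0.0015, 0, 0], "yaw": 0, "gripper": 0.0}, {"slide": [0.003, 0, 0], "yaw": 0, "gripper": 0.0}, {"slide": [0.005, 0, 0], "yaw": 0, "gripper": 0.0}, {"slide": [0.006, 0, 0], "yaw": 0, "gripper": 0.0}, {"slide": [0.006, 0, 0], "yaw": 0, "gripper": 0.0}, {"slide": [0.006, 0, 0], "yaw": 0, "gripper": 0.0}])

```text
time_s: 25.55
ee_pos: [0.5871, -0.2643, 0.1428]
ee_rot: [2.239, 2.202, -0.0]
contact_force: [0.4, -5.1, 5.1]
finger_gap: 0.0155
grasp_force: 29.9
```

Run:
```python
from rig import r
from h import *
for i in range(4):
    r.capture("top");s=r.sense();print(s["contact_force"].round(2),s["ee_pos"].round(4))
```

```text
[ 0.92 -3.55  5.5 ] [ 0.587  -0.2644  0.1428]
[ 0.29 -4.    5.53] [ 0.5871 -0.2643  0.1428]
[ 0.1  -4.99  5.76] [ 0.587  -0.2644  0.1428]
[ 1.21 -4.73  5.11] [ 0.587  -0.2643  0.1428]
```

Firm both ways: about ±4 N within ±1.6 mm, so the right lid is sound. I'll release it and fold it in the same way.

Request:
step_arm(rows=[{"slide": [-0.0023, 0, 0], "yaw": 0, "gripper": 0.0}, {"slide": [-0.0023, 0, 0], "yaw": 0, "gripper": 0.0}, {"slide": [-0.0023, 0, 0], "yaw": 0, "gripper": 0.05}, {"slide": [-0.0023, 0, 0], "yaw": 0, "gripper": 0.05}, {"slide": [-0.0023, 0, 0], "yaw": 0, "gripper": 0.05}, {"slide": [-0.0023, 0, -0.06], "yaw": 0, "gripper": 0.04}, {"slide": [-0.0023, 0.02, -0.08], "yaw": 0, "gripper": 0.0}, {"slide": [-0.0023, 0.045, -0.08], "yaw": 0, "gripper": 0.0}, {"slide": [-0.0023, 0.045, -0.08], "yaw": 0, "gripper": 0.0}, {"slide": [-0.0023, 0.045, -0.08], "yaw": 0, "gripper": 0.0}])

```text
time_s: 27.0
ee_pos: [0.6306, -0.2662, 0.221]
ee_rot: [-2.238, -2.201, 0.002]
contact_force: [-0.3, -0.6, 0.1]
finger_gap: 0.0023
grasp_force: 0.0
```

```bash
python3 -c "
from h import *
fold(.5785,-.2656,-1.0)"
```

```text
now X 0.0521 z 0.221 ydir -0.96
96.0 [-0.    -0.015  0.081]
90.0 [-0.    -0.028  0.079]
84.0 [-0.    -0.041  0.078]
78.0 [-0.    -0.054  0.079]
72.0 [-0.    -0.066  0.08 ]
66.0 [-0.    -0.079  0.083]
60.0 [-0.    -0.091  0.088]
54.0 [-0.    -0.103  0.093]
48.0 [-0.    -0.114  0.1  ]
42.0 [-0.    -0.124  0.108]
36.0 [-0.    -0.133  0.117]
30.0 [-0.    -0.141  0.127]
24.0 [-0.    -0.149  0.137]
18.0 [-0.    -0.155  0.149]
12.0 [-0.   -0.16  0.16]
6.0 [-0.    -0.163  0.173]
0.0 [-0.    -0.166  0.185]
```

Request:
step_arm(rows=[{"slide": [0, 0, 0.04], "yaw": 0, "gripper": 0.0}, {"slide": [0, 0, 0.08], "yaw": 0, "gripper": 0.0}, {"slide": [0, -0.015, 0.08], "yaw": 0, "gripper": 0.0}, {"slide": [0, -0.028, 0.079], "yaw": 0, "gripper": 0.0}, {"slide": [0, -0.041, 0.078], "yaw": 0, "gripper": 0.0}, {"slide": [0, -0.054, 0.079], "yaw": 0, "gripper": 0.0}, {"slide": [0, -0.066, 0.08], "yaw": 0, "gripper": 0.0}, {"slide": [0, -0.079, 0.083], "yaw": 0, "gripper": 0.0}, {"slide": [0, -0.091, 0.088], "yaw": 0, "gripper": 0.0}, {"slide": [0, -0.103, 0.093], "yaw": 0, "gripper": 0.0}])

```text
time_s: 28.25
ee_pos: [0.5276, -0.2648, 0.1286]
ee_rot: [-2.24, -2.202, 0.001]
contact_force: [1.9, -0.1, 0.4]
finger_gap: 0.0008
grasp_force: 0.9
```

Request:
step_arm(rows=[{"slide": [0, -0.011, 0.007], "yaw": 0, "gripper": 0.0}, {"slide": [0, -0.021, 0.015], "yaw": 0, "gripper": 0.0}, {"slide": [0, -0.03, 0.024], "yaw": 0, "gripper": 0.0}, {"slide": [0, -0.038, 0.034], "yaw": 0, "gripper": 0.0}, {"slide": [0, -0.046, 0.044], "yaw": 0, "gripper": 0.0}, {"slide": [0, -0.052, 0.056], "yaw": 0, "gripper": 0.0}, {"slide": [0, -0.057, 0.067], "yaw": 0, "gripper": 0.0}, {"slide": [0, -0.06, 0.078], "yaw": 0, "gripper": 0.0}, {"slide": [0, -0.062, 0.086], "yaw": 0, "gripper": 0.0}, {"slide": [0, -0.062, 0.09], "yaw": 0, "gripper": 0.0}])

```text
time_s: 29.5
ee_pos: [0.4662, -0.2636, 0.0385]
ee_rot: [-2.239, -2.202, 0.0]
contact_force: [-0.7, 0.7, 0.9]
finger_gap: 0.0005
grasp_force: 0.7
```

Request:
step_arm(rows=[{"slide": [0, 0, 0.003], "yaw": 0, "gripper": 0.0}, {"slide": [0, 0, 0.005], "yaw": 0, "gripper": 0.0}, {"slide": [0, 0, 0.006], "yaw": 0, "gripper": 0.0}, {"slide": [0, 0, 0.006], "yaw": 0, "gripper": 0.0}])

```text
time_s: 30.0
ee_pos: [0.4669, -0.2639, 0.0335]
ee_rot: [2.24, 2.202, 0.0]
contact_force: [-0.4, 0.5, 1.7]
finger_gap: 0.0003
grasp_force: 0.7
```

Request:
step_arm(rows=[{"slide": [0, 0, 0.002], "yaw": 0, "gripper": 0.0}, {"slide": [0, 0, 0.004], "yaw": 0, "gripper": 0.0}, {"slide": [0, 0, 0.005], "yaw": 0, "gripper": 0.0}, {"slide": [0, 0, 0.005], "yaw": 0, "gripper": 0.0}])

```text
time_s: 30.5
ee_pos: [0.4668, -0.2647, 0.0303]
ee_rot: [2.239, 2.203, -0.002]
contact_force: [-7.7, 1.8, 14.3]
finger_gap: 0.0004
grasp_force: 7.5
```

Request:
step_arm(rows=[{"slide": [0, 0, -0.05], "yaw": 0, "gripper": 0.0}, {"slide": [0, 0, -0.11], "yaw": 0, "gripper": 0.0}, {"slide": [0, 0, -0.17], "yaw": 0, "gripper": 0.0}, {"slide": [0, -0.03, -0.2], "yaw": 0, "gripper": 0.0}, {"slide": [0, -0.03, -0.2], "yaw": 0, "gripper": 0.0}, {"slide": [0, -0.03, -0.2], "yaw": 0, "gripper": 0.0}])

```text
time_s: 31.25
ee_pos: [0.4367, -0.2631, 0.2272]
ee_rot: [-2.24, -2.202, -0.0]
contact_force: [-0.2, 1.0, 0.3]
finger_gap: 0.0004
grasp_force: 0.0
```

Run:
```python
from h import *
from rig import r
c=r.capture("scene");cv2.imwrite("pics/end.png",c["color"][...,::-1])
P=cloud(c).reshape(-1,3);T=cloud(r.capture("top"))
for hx,hy,psi in((.6275,-.0071,-1.9),(.579,-.2656,-1.)):
    e=np.array([np.cos(np.radians(psi)),np.sin(np.radians(psi)),0]);f=np.array([-e[1],e[0],0])
    d=P-[hx,hy,.045];X=d@e;Y=d@f
    print([np.nanmedian(d[(X>lo)&(X<lo+.02)&(abs(Y)<.09)&(d[:,2]<.06)][:,2]).round(4) for lo in (-.14,-.1,-.06,-.025)])
for n,(u,v) in dict(jar=(289,176),tape=(369,172),tapeR=(393,172),eraser=(322,312)).items(): print(n,T[v,u].round(3))
F=P[(P[:,2]>.075)&(P[:,2]<.18)&(abs(P[:,1]-.28)<.12)&(P[:,0]>.5)&(P[:,0]<.65)]
m=F.mean(0);n=np.linalg.svd(F-m,full_matrices=False)[2][2];n*=np.sign(n[0]);print("L theta",np.pi/2-np.arcsin(n[2]))
print(r.sense()["contact_force"],r.sense()["ee_pos"])
```

```text
[np.float64(0.0134), np.float64(0.0135), np.float64(0.0133), np.float64(0.0137)]
[np.float64(0.0132), np.float64(0.0131), np.float64(0.0134), np.float64(0.0135)]
jar [0.762 0.139 0.074]
tape [ 0.792 -0.09   0.02 ]
tapeR [ 0.793 -0.159  0.023]
eraser [0.385 0.039 0.01 ]
L theta 1.7134386173530465
[-0.47042318 -0.3963926   0.16805655] [ 0.43628253 -0.26269106  0.22610078]
```

View pics/end.png

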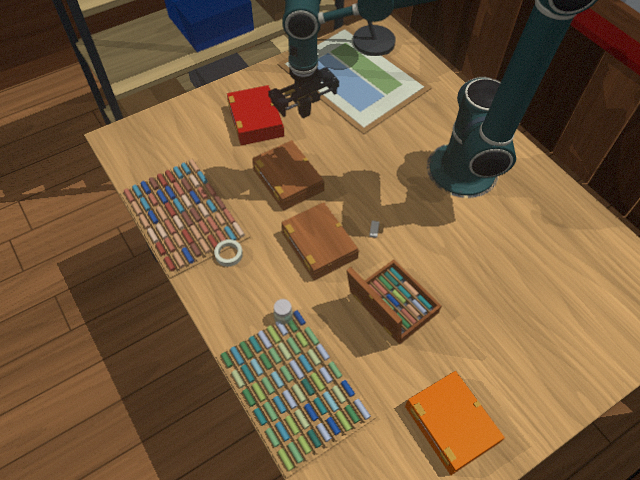

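The two sound lids at (288,175) and (320,240) are shut, and the loose one at (395,300) stands open. The bystanders haven't moved and the arm is clear, so I'll hand in.

```bash
python3 -c "
from rig import r
print(r.job_done())"
```

```text
the job is handed in; nothing more can be done
None
```

The job is handed in: the middle and right lids were sound and are shut, the left lid was loose and stands open for repair, and the jar, tape and eraser did not move; no verdict came back.

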